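# Seat the brass setting disc in the reed gauge's pocket by feel

### The job

Pick up the brass disc, lay it flat on the near end of the reed gauge's sprung plate (at the blue ring), and from there slide it along the plate, in contact and without lifting it, until it drops into the shallow round pocket; see it fully home, lying flat on the pocket's floor, and let go. Press gently, never forcing it against the plate or the pocket's wall with more than 30 N, and leave the other two discs on their rests and the jar where it stands.

Things in the scene. Friction and masses are not known exactly. Their poses are not given: they have to be found in the camera images.
- brass_disc_center (a point): centre (half-way up) of the brass setting disc: plain flat round disc, bright brass, 44 mm diameter, 12 mm thick, about 0.15 kg, loose, lying flat on a cork rest (30 mm diameter, 20 mm high, narrower than the disc) on the table. z axis = its flat axis.
- steel_disc_center (a point): centre of the steel disc, a bystander: 50 mm diameter, 12 mm thick, grey, loose on its own cork rest (same size of rest); the three rests stand in a row about 110 mm apart along world x, and which disc is on which varies.
- black_disc_center (a point): centre of the black plastic disc, a bystander: 38 mm diameter, 12 mm thick, loose on its own cork rest.
- gauge: thickness gauge, fixed to the table; origin: centre of the underside of its green base (280 x 150 x 18 mm); x runs along it from the near to the far end, z up. It carries a flat aluminium plate 180 (x) x 100 (y) x 12 mm, top 54 mm above the origin, on a clamped cross-slide. A dial-gauge column, 22 mm thick, 170 mm high, stands at (125, -60) mm, its arm and dial turned away to -y.
- ring_nominal (a point): nominal centre of the blue set-down ring (48 mm) painted on the near end of the plate, on its top face: (-40, 0, 54) mm in the gauge's frame, and turned like it. The real ring is off from here by the same amount as the pocket (see pocket_nominal). The disc lying on top of the plate has its centre 60 mm above the gauge's origin.
- pocket_nominal (a point): NOMINAL centre of the mouth of the dark-floored round pocket, 47 mm diameter, 4 mm deep: (35, 0, 54) mm in the gauge's frame. The cross-slide is clamped off-centre, so plate, ring and pocket really lie off by an unmeasured amount, up to 14 mm either way in gauge x and 5 mm in y; the clamp does not give. Seated, the disc stands 8 mm proud, its centre 56 mm above the gauge's origin.
- plate_spring (a point): point on the gauge's axis under the plate, 42 mm above its origin, where the plate's springs are. The plate sinks under load and stays level: it starts to sink at about 2 N of downward push, then 1 mm per 2 N, to a hard stop 5 mm down (about 12 N), and rises again by itself.
- oil_jar_c (a point): middle of a capped jar, a bystander, 52 mm diameter, 70 mm high, standing on the table.
Not all that is in view belongs to the job. Leave any pink or red look-alike of the part that bears brass_disc_center alone.

How it is judged:
By the outcome, as a careful person would: the job done as asked, in the order asked, and still so for the second after the job is handed in, with the robot touching nothing.
It also fails if it takes over 72 s, if anything falls off the work surface, if the arm or the gripper's body presses on something with over 40 N, if the wrist force passes 120 N, or if a joint passes its speed limit or range.

### The arm

A 7-joint arm with a two-finger parallel gripper is mounted at the origin on the work surface. World frame = base frame: x ahead of the robot, y to its left, z up, the work surface at z = 0. Lengths are in m, angles in rad, forces in N, time in s.
With the tool pointing down it reaches from about 0.35 to 0.9 m from the base axis. Payload 19.9 kg.
Tool frame: the origin (TCP) lies midway between the tips of the shut fingers; the grasp point (between the pads) lies 19 mm behind it; z points along the fingers, y is the direction in which the jaws open and shut (so a half turn about z gives the same grasp; the last joint's range is limited). The gripper opens to 85 mm and grips with 20 to 120 N. Pads are 22 mm wide; open, the fingers measure 114 mm over their backs; the gripper's body (76 mm by 85 mm) begins 54 mm behind the grasp point. The pads swing forward as they close: fully open they stand 13 mm farther back than shut.
Start: joints at [1.171, 0.417, -0.01, 1.614, 0.005, 1.111, -0.053], TCP at [0.219, -0.585, 0.231] pointing down, gripper open.
Joint ranges: [-2.81, 2.81], [-0.39, 2.02], [-1.27, 1.25], [0.06, 2.57], [-1.19, 4.33], [0.19, 2], [-2.82, 2.82]. Speed limits (rad/s): [1.89, 1.89, 2.39, 2.39, 3.01, 3.01, 3.01].

### API

Orientations are given as a rotation vector (axis times angle).
In Python, from workcell import robot, optics, spotter gives the robot as it stands.
- The arm moves only by the tool arm_command, never from a script. Its argument "steps" is a list that holds one entry, the list of rows, each a list of 4 numbers: the shift along the tool's x, y, z in cm, then the turn about the tool's z in degrees. A call has 1 to 20 rows; each row shifts and turns the pose as measured when the row begins, along the tool's axes as they then stand; what a row does not reach is not made up. A row lasts 1/10 s, in which the tool goes at most 50 mm and 8.59 degrees, less where a joint would pass 70% of its speed; a pose out of reach is approached as far as the arm can. A call is refused whole if a number of a shift passes 5 or a number of a turn 8.59, either way. A call with a gripper value outside its range is refused whole. "gripper" is the gripper's target within -1 to 1 (shut at 1, half-way at 0, fully open at -1), set as the call begins (left out, the last holds). The fingers move at their own pace and stop on an object; "grip_force" is the grip in N (left out, the last holds). Time passes only in rows, so rows that do not move let the fingers close. It gives the time, the measured TCP pose, the force and the opening at its end, in the units of the state.
- robot.sense(): the state, without advancing time (a new reading comes with each control period).
- optics.read_camera(name): name is "side" or "top" or "wrist"; returns a dict with "frame" (420x560x3 uint8, red, green, blue), "vfov" (degrees; the focal length in pixels is half the picture's height over the tangent of half this angle, whatever the lens; pixels are square), "cx", "cy" (the principal point, pixels), "R" (3x3) and "t" (3): a world point X has camera coordinates R X + t. Camera axes: x right, y down, z forward; pixel columns grow to the right and rows downward; lengths in m; the calibration is good to about 2 mm. A picture is of the moment at which its call begins. There is no depth.
- robot.sign_off(): hands the job in, once; it reports no verdict.
Trained networks look in a picture, given as the dict that the camera call returned (one of the last four; its "shot" number tells which), for a name from the list of things; names that differ only in an ending like _2 or _b are one class to them, and where a whole thing is asked for, a point or a joint stands for the part that bears it (a point fixed in the world has none). Each returns a list of dicts, best first, with "conf" (0 to 1); they miss things now and then, are a little off and sometimes report something else, mostly with a low value. They report only what shows in the picture. A call takes as long as a camera call. They do not tell look-alikes from the thing itself.
- spotter.look_for(thing, picture): "at" ([column, row] in pixels, amid what is visible of it).
- spotter.cut_out(thing, picture): "mask" (420x560 bool, what is visible of it) and "at" ([column, row] in pixels, amid what is visible of it).
The state is a dict: "t": time; "qpos": joint angles; "joint_vel": joint speeds; "effort": joint torques, N m; "tcp_pos": TCP position; "eef_rot": TCP orientation; "force": force on the tool from outside, world axes, zero at the start; "moment": the same for the moment, N m; "finger_gap": opening from 0.0 (shut) to 1.0 (fully open).
Only numpy, scipy, OpenCV 4.12 (cv2) and the standard library are available. Lean on these libraries where they do the work, as an engineer would, in place of code of your own. Each camera call takes 0.05 s, during which the arm holds its last target. There are 200 camera calls.

## Working session

There is one attempt and no reset: what is moved stays moved. The work goes in short steps, Python scripts to look and compute and a tool call to move; the robot and the scene stay as the last step left them, time stands still between calls to the robot, and variables do not carry over. Pictures are saved under pics/ and viewed, about 8 in all and at most 12, crops included, and the job is handed in when it is done.

Besides the shell and the picture viewer there is one more tool, called after "Request:" as name(argument=value, ...), one argument or row to a line, values as JSON. arm_command: Moves the arm, as the interface text tells. Its arguments: {"type":"object","properties":{"steps":{"type":"array"},"gripper":{"type":"number"},"grip_force":{"type":"number"}},"required":["steps"]}

```bash
mkdir -p pics
cat > h.py <<'E'
import numpy as np, cv2
from workcell import robot, optics, spotter
from scipy.spatial.transform import Rotation as Ro
def ray(p,uv):
    f=210/np.tan(np.radians(p["vfov"])/2); R=np.array(p["R"]);t=np.array(p["t"])
    d=R.T@np.array([(uv[0]-p["cx"])/f,(uv[1]-p["cy"])/f,1]); return -R.T@t,d
def atz(p,uv,z):
    c,d=ray(p,uv); return c+d*(z-c[2])/d[2]
def proj(p,X):
    f=210/np.tan(np.radians(p["vfov"])/2); c=np.array(p["R"])@X+p["t"]; return [p["cx"]+f*c[0]/c[2],p["cy"]+f*c[1]/c[2]]
def save(p,n): cv2.imwrite("pics/"+n+".png",p["frame"][:,:,::-1])
def totool(s,X):
    return Ro.from_rotvec(s["eef_rot"]).inv().apply(np.array(X)-s["tcp_pos"])*100
E
python3 - <<'E'
from h import *
np.set_printoptions(precision=4,suppress=True)
s=robot.sense();print(s)
ims=[]
for n in["top","side"]:
    p=optics.read_camera(n);ims.append(p["frame"]);print(n,p["vfov"],p["cx"],p["cy"],-np.array(p["R"]).T@p["t"])
    for k,z in[("brass_disc_center",.026),("steel_disc_center",.026),("black_disc_center",.026),("gauge",.03),("oil_jar_c",.035)]:
        for d in spotter.look_for(k,p)[:3]: print(k,d["conf"],np.round(d["at"],1),atz(p,d["at"],z))
    save(p,n)
p=optics.read_camera("wrist");save(p,"wrist")
E
```

```text
{'t': 0.0, 'qpos': array([ 1.1705,  0.418 , -0.0103,  1.6141,  0.0047,  1.1107, -0.053 ]), 'joint_vel': array([-0.001 ,  0.0008, -0.0015,  0.0009,  0.0006, -0.0004,  0.0016]), 'effort': array([ -0.0002, -86.4441,   0.6792, -43.489 ,   0.0191,   0.0075,
         0.    ]), 'tcp_pos': array([ 0.2194, -0.5849,  0.2307]), 'eef_rot': array([-3.09  , -0.5604,  0.0005]), 'force': array([ 0.6062, -0.1376,  0.2679]), 'moment': array([ 0.0329, -0.0254, -0.0245]), 'finger_gap': 1.000523705127315}
top 50.58152603375594 277.33667083126426 210.2010060729085 [ 0.3471 -0.0008  1.0251]
brass_disc_center 0.69 [151.5 256.3] [0.4221 0.2723 0.026 ]
brass_disc_center 0.56 [162.7 289.1] [0.3501 0.2431 0.026 ]
brass_disc_center 0.51 [110.7 253.9] [0.4263 0.3636 0.026 ]
steel_disc_center 0.81 [191.5 160.3] [0.6461 0.1932 0.026 ]
steel_disc_center 0.34 [311.8 186.4] [ 0.5874 -0.087   0.026 ]
black_disc_center 0.78 [168.5 207. ] [0.5348 0.2405 0.026 ]
black_disc_center 0.5 [188.8 162.8] [0.64   0.1992 0.026 ]
gauge 0.58 [314.3 187.5] [ 0.584  -0.0924  0.03  ]
oil_jar_c 0.61 [432.4 259.3] [ 0.4221 -0.3546  0.035 ]
side 53.520075161596445 277.5288183256109 208.46948194640873 [ 0.4008 -0.6334  0.736 ]
brass_disc_center 0.58 [229.1 159.2] [0.4213 0.2759 0.026 ]
brass_disc_center 0.57 [197.7 177.7] [0.3336 0.2139 0.026 ]
brass_disc_center 0.53 [227.4 143.9] [0.4231 0.3467 0.026 ]
steel_disc_center 0.59 [315.7 166.7] [0.6461 0.2011 0.026 ]
black_disc_center 0.34 [261.6 387.2] [ 0.4177 -0.3497  0.026 ]
gauge 0.88 [325.3 251.2] [ 0.5968 -0.0872  0.03  ]
oil_jar_c 0.82 [263.3 387.3] [ 0.4203 -0.3539  0.035 ]
```

View pics/top.png

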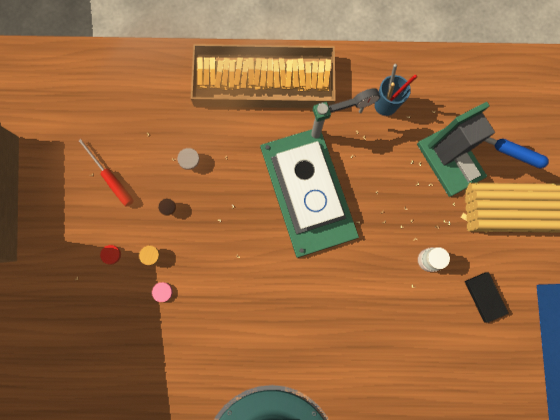

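View pics/side.png

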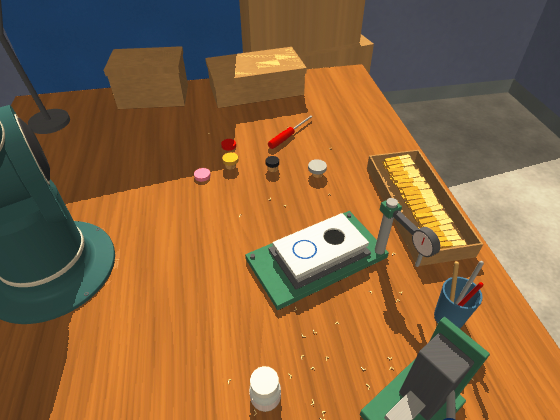

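Both pictures agree. Brass is at top (149,255) and side (230,158). Red is at (110,254) and pink at (162,292), both to be avoided. Pocket is at about (305,170), the ring at (315,201) and the column at about (320,110).

Run:
```python
from h import *
np.set_printoptions(precision=4,suppress=True)
for n in["top","side"]:
    p=optics.read_camera(n)
    for k,z in[("brass_disc_center",.026)]:
        for d in spotter.cut_out(k,p)[:3]:
            ct=max(cv2.findContours(d["mask"].astype(np.uint8),0,1)[0],key=cv2.contourArea)
            print(k,d["conf"],d["at"],cv2.minEnclosingCircle(ct),np.array(p["frame"])[d["mask"]].mean(0))
    f=p["frame"].astype(int); x0,x1,y0,y1=(285,335,150,225) if n=="top" else (285,350,225,262)
    c=f[y0:y1,x0:x1]; 
    blue=(c[...,2]-c[...,0]>40); dark=(c.sum(2)<110)
    hsv=cv2.cvtColor(p["frame"],cv2.COLOR_RGB2HSV)
    for nm,m,z in[("ring",blue,.054),("pocket",dark,.052)]:
        cnt=max(cv2.findContours(m.astype(np.uint8),0,1)[0],key=cv2.contourArea)
        P=np.array([atz(p,q[0]+[x0,y0],z)[:2] for q in cnt])
        print(n,nm,(cv2.fitEllipse(cnt)[0]+np.array([x0,y0])),cv2.minEnclosingCircle(P.astype(np.float32)),(P.max(0)+P.min(0))/2,np.ptp(P,0))
    yel=(hsv[...,0]>15)&(hsv[...,0]<32)&(hsv[...,1]>140)&(hsv[...,2]>150)
    b=(130,170,235,275) if n=="top" else (215,248,148,172)
    m=np.zeros_like(yel);m[b[2]:b[3],b[0]:b[1]]=yel[b[2]:b[3],b[0]:b[1]]
    cnt=max(cv2.findContours(m.astype(np.uint8),0,1)[0],key=cv2.contourArea)
    P=np.array([atz(p,q[0],.032)[:2] for q in cnt]);print("brass",(P.max(0)+P.min(0))/2,np.ptp(P,0))
s=robot.sense()
print(totool(s,[.422,.272,.2]),totool(s,[.36,-.15,.23]))
print(Ro.from_rotvec(s["eef_rot"]).as_matrix())
```

```text
brass_disc_center 0.84 [109.8, 253.7] ((110.19230651855469, 254.26922607421875), 10.3383150100708) [131.5361  36.6364  24.7837]
brass_disc_center 0.56 [152.0, 257.1] ((149.0, 255.1875), 10.388081550598145) [219.9417 162.0613  70.8436]
brass_disc_center 0.53 [162.3, 289.7] ((161.7391357421875, 291.840576171875), 9.975751876831055) [245.6783 145.3182 161.7343]
top ring [314.9854 200.2664] ((0.5492771863937378, -0.09135859459638596), 0.025587676092982292) [ 0.5486 -0.0917] [0.048  0.0492]
top pocket [295.5    171.7403] ((0.6164929866790771, -0.04797007516026497), 0.004902816377580166) [ 0.6165 -0.048 ] [0.0093 0.0023]
brass [0.4256 0.2777] [0.0423 0.0426]
brass_disc_center 0.6 [227.8, 159.4] ((229.5, 158.5), 7.648629188537598) [218.2434 177.0197  44.9408]
brass_disc_center 0.56 [200.0, 176.0] ((201.0, 174.0), 8.24631118774414) [219.4684 135.5158 148.6158]
brass_disc_center 0.43 [227.9, 141.6] ((228.0, 144.0), 7.280210018157959) [143.8828  15.1586   8.0897]
side ring [304.1928 248.9496] ((0.5480777025222778, -0.09129258990287781), 0.025976790115237236) [ 0.5479 -0.0914] [0.0503 0.0507]Traceback (most recent call last):
  File "<stdin>", line 16, in <module>
cv2.error: OpenCV(4.12.0) /io/opencv/modules/imgproc/src/shapedescr.cpp:361: error: (-201:Incorrect size of input array) There should be at least 5 points to fit the ellipse in function 'fitEllipseNoDirect'
```

Request:
arm_command(
  steps=[
    [[3.5, -3.5, 0, 0], [3.5, -3.5, 0, 0], [3.5, -3.5, 0, 0], [3.5, -3.5, 0, 0], [3.5, -3.5, 0, 0], [3.5, -3.5, 0, 0], [3.5, -3.5, 0, 0], [3.5, -3.5, 0, 0], [3.5, -3.5, 0, 0], [3.5, -3.5, 0, 0], [2, -4, 0, 0], [2, -4, 0, 0], [2, -4, 0, 0], [2, -4, 0, 0], [2, -4, 0, 0], [1, -4.5, 0, 0], [1, -4.5, 0, 0], [0, -4.5, 0, 0], [0, -4.5, 0, 0], [0, 0, 0, 0]],
  ],
  gripper=-0.4,
  grip_force=40,
)

```text
t: 2.85
tcp_pos: [0.4054, 0.2881, 0.2312]
eef_rot: [3.089, 0.552, 0.013]
force: [-0.3, 0.2, -0.6]
finger_gap: 0.705
```

Run:
```python
from h import *
np.set_printoptions(precision=4,suppress=True)
s=robot.sense();print(s["t"],s["tcp_pos"],s["eef_rot"],s["force"],s["finger_gap"],s["qpos"])
print(totool(s,[.4256,.2777,.15]))
```

```text
2.85 [0.4054 0.2881 0.2312] [3.0891 0.5521 0.0126] [-0.2775  0.2485 -0.5921] 0.7051216124182244 [-0.0757  0.2455 -0.697   1.9104  0.1899  1.0445 -2.0704]
[1.4726 1.6335 8.1404]
```

Request:
arm_command(
  steps=[
    [[0.5, 0.5, 3, 0], [0.5, 0.6, 3, 0], [0.5, 0.5, 3, 0], [0, 0, 0, 0], [0, 0, 0, 0]],
  ],
)

```text
t: 3.35
tcp_pos: [0.4265, 0.2801, 0.1406]
eef_rot: [3.089, 0.558, 0.017]
force: [-0.6, 0.2, 0.3]
finger_gap: 0.698
```

```bash
cat > brass.py <<'E'
from h import *
import sys
np.set_printoptions(precision=4,suppress=True)
s=robot.sense();print(s["t"],s["tcp_pos"],s["eef_rot"])
p=optics.read_camera("wrist");save(p,sys.argv[1])
g=[.4256,.2777,.032]; uv=proj(p,np.array(g)); print("exp px",uv)
hsv=cv2.cvtColor(p["frame"],cv2.COLOR_RGB2HSV)
yel=((hsv[...,0]>14)&(hsv[...,0]<32)&(hsv[...,1]>120)&(hsv[...,2]>130)).astype(np.uint8)
yel=cv2.morphologyEx(yel,cv2.MORPH_OPEN,np.ones((5,5)))
for c in sorted(cv2.findContours(yel,0,1)[0],key=cv2.contourArea)[-3:]:
    P=np.array([atz(p,q[0],.032)[:2] for q in c]).astype(np.float32); print(cv2.contourArea(c),cv2.minEnclosingCircle(P),(P.max(0)+P.min(0))/2,np.ptp(P,0))
    print(totool(s,[*((P.max(0)+P.min(0))/2),.0215]))
for d in spotter.look_for("brass_disc_center",p): print(d)
E
python3 brass.py w1
```

```text
3.35 [0.4265 0.2801 0.1406] [3.0892 0.5579 0.0173]
exp px [np.float64(278.25553472494875), np.float64(205.20156643528568)]
2048.5 ((0.42466846108436584, 0.2782014310359955), 0.023440781980752945) [0.4247 0.2779] [0.0462 0.0451]
[-0.3741  0.0839 11.9112]
{'at': [276.2, 279.3], 'conf': 0.7}
{'at': [179.0, 160.2], 'conf': 0.63}
{'at': [276.9, 204.3], 'conf': 0.59}
```

View pics/w1.png

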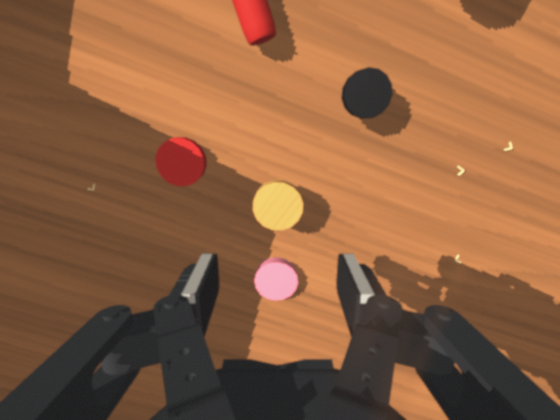

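Wrist view: brass is at (278,206), clear of red (180,160) and pink (276,279). I'll descend on it.

Request:
arm_command(
  steps=[
    [[-0.3, 0.1, 3, 0], [0, 0, 3, 0], [0, 0, 3, 0], [0, 0, 1.5, 0], [0, 0, 0, 0], [0, 0, 0, 0]],
  ],
)

```text
t: 4.05
tcp_pos: [0.4305, 0.2813, 0.042]
eef_rot: [-3.091, -0.556, -0.041]
force: [0.1, 0.7, 0.5]
finger_gap: 0.699
```

```bash
python3 brass.py w2
python3 - <<'E'
from h import *
p=optics.read_camera("side");x,y=200,130;save({"frame":cv2.resize(p["frame"][125:185,195:275],None,fx=8,fy=8,interpolation=2)},"s2")
E
```

```text
4.05 [0.4305 0.2813 0.042 ] [-3.0908 -0.5564 -0.0407]
exp px [np.float64(279.03014336853266), np.float64(265.63447967466584)]
4545.5 ((0.42598074674606323, 0.27899426221847534), 0.02365172654390335) [0.4259 0.2781] [0.0468 0.0445]
[-0.5891  0.1315  2.0364]
{'at': [130.2, 195.7], 'conf': 0.91}
{'at': [279.7, 344.7], 'conf': 0.79}
```

View pics/w2.png

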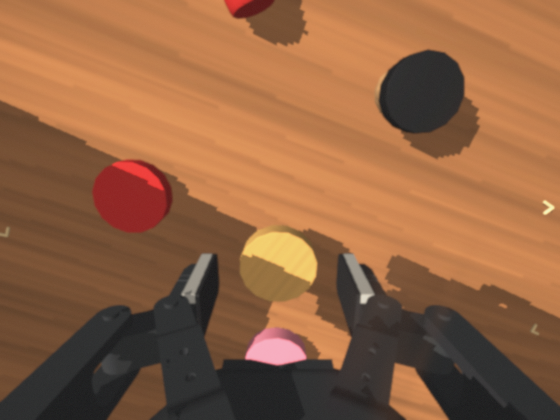

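The brass disc, at (278,265), is nearly between the jaws. I'll correct x by −6 mm and lower the last 2 cm.

Request:
arm_command(
  steps=[
    [[-0.3, 0.1, 0, 0], [-0.3, 0, 0.5, 0], [0, 0, 0.5, 0], [0, 0, 0.5, 0], [0, 0, 0.4, 0], [0, 0, 0, 0]],
  ],
)

```text
t: 4.8
tcp_pos: [0.4264, 0.278, 0.0229]
eef_rot: [-3.091, -0.555, -0.046]
force: [0.3, -0.3, -0.0]
finger_gap: 0.7
```

```bash
python3 brass.py w3
```

```text
4.8 [0.4264 0.278  0.0229] [-3.0906 -0.5548 -0.0457]
exp px [np.float64(276.2030251964522), np.float64(274.72424715044957)]
24.0 ((0.5262470245361328, 0.2662622332572937), 0.0015847737668082118) [0.5262 0.2663] [0.0027 0.0026]
[8.9485 4.5725 0.4187]
5761.0 ((0.426133394241333, 0.27818983793258667), 0.023955833166837692) [0.426  0.2779] [0.047  0.0443]
[-0.0456 -0.0018  0.1414]
{'at': [110.8, 193.4], 'conf': 0.93}
{'at': [274.9, 272.9], 'conf': 0.86}
{'at': [276.4, 352.0], 'conf': 0.8}
```

Request:
arm_command(
  steps=[
    [[0, 0, 0.1, 0], [0, 0, 0, 0], [0, 0, 0, 0], [0, 0, 0, 0], [0, 0, 0, 0]],
  ],
  gripper=0.3,
)

```text
t: 5.4
tcp_pos: [0.4266, 0.2783, 0.0228]
eef_rot: [-3.09, -0.555, -0.047]
force: [0.5, -0.3, -1.7]
finger_gap: 0.493
```

Request:
arm_command(
  steps=[
    [[0, 0, 0, 0], [0, 0, 0, 0], [0, 0, 0, 0]],
  ],
  gripper=1,
  grip_force=40,
)

```text
t: 5.7
tcp_pos: [0.4267, 0.2783, 0.0228]
eef_rot: [-3.09, -0.555, -0.047]
force: [-0.4, -0.2, -0.4]
finger_gap: 0.492
```

```bash
python3 brass.py w4
python3 - <<'E'
from h import *
p=optics.read_camera("side");save({"frame":cv2.resize(p["frame"][125:185,195:275],None,fx=8,fy=8,interpolation=2)},"s4")
E
```

```text
5.7 [0.4267 0.2783 0.0228] [-3.0904 -0.5549 -0.0469]
exp px [np.float64(276.4965031960815), np.float64(275.54391077408127)]
36.0 ((0.5256925821304321, 0.2661152482032776), 0.002099001780152321) [0.5257 0.2661] [0.0037 0.0031]
[8.8532 4.5863 0.4112]
5672.5 ((0.42640039324760437, 0.2780546247959137), 0.02377016842365265) [0.4264 0.277 ] [0.047  0.0441]
[-0.0783  0.1149  0.1288]
{'at': [276.2, 351.7], 'conf': 0.96}
{'at': [111.3, 195.5], 'conf': 0.9}
{'at': [276.3, 272.1], 'conf': 0.89}
```

View pics/s4.png

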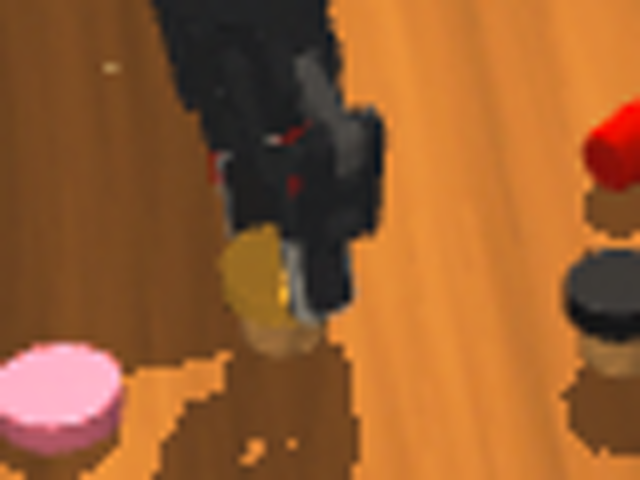

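Run:
```python
from h import *
s=robot.sense();p=optics.read_camera("side");R=Ro.from_rotvec(s["eef_rot"])
for yy in(22,28):
  for xx in(-11,11):
    for d in(0,4,8):
      q=proj(p,s["tcp_pos"]+R.apply(np.array([xx,yy,-d])/1000)); print(xx,yy,d,"crop",[round((q[0]-195)*8),round((q[1]-125)*8)])
```

```text
-11 22 0 crop [288, 321]
-11 22 4 crop [286, 312]
-11 22 8 crop [285, 303]
11 22 0 crop [346, 298]
11 22 4 crop [345, 289]
11 22 8 crop [343, 280]
-11 28 0 crop [295, 331]
-11 28 4 crop [294, 321]
-11 28 8 crop [293, 312]
11 28 0 crop [354, 308]
11 28 4 crop [353, 299]
11 28 8 crop [351, 289]
```

Request:
arm_command(
  steps=[
    [[0, 0, -1, 0], [0, 0, -1.5, 0], [0, 0, -2, 0], [0, 0, -2, 0], [0, 0, -1.5, 0], [0, 0, 0, 0]],
  ],
)

```text
t: 6.5
tcp_pos: [0.4239, 0.2782, 0.1107]
eef_rot: [-3.09, -0.557, -0.049]
force: [0.1, 0.4, -1.9]
finger_gap: 0.489
```

```bash
cat > pk.py <<'E'
from h import *
np.set_printoptions(precision=4,suppress=True)
s=robot.sense();print(s["t"],s["tcp_pos"],s["eef_rot"],s["force"],s["finger_gap"])
for n,(x0,x1,y0,y1) in {"top":(285,335,150,225),"side":(285,350,225,262)}.items():
    p=optics.read_camera(n);c=p["frame"][y0:y1,x0:x1].astype(int)
    for nm,m,z in[("ring",c[...,2]-c[...,0]>40,.054),("pocket",c.sum(2)<200,.053)]:
        cnt=max(cv2.findContours(m.astype(np.uint8),0,1)[0],key=cv2.contourArea)
        P=np.array([atz(p,q[0]+[x0,y0],z)[:2] for q in cnt]).astype(np.float32)
        print(n,nm,cv2.minEnclosingCircle(P),(P.max(0)+P.min(0))/2,np.ptp(P,0))
    hsv=cv2.cvtColor(p["frame"],cv2.COLOR_RGB2HSV)
    w=((hsv[...,1]<50)&(hsv[...,2]>190)).astype(np.uint8); 
    if n=="side": w[:215]=0;w[:,:270]=0;w[285:]=0;w[:,372:]=0
    else: w[:135]=0;w[235:]=0;w[:,:270]=0;w[:,350:]=0
    cnt=max(cv2.findContours(w,0,1)[0],key=cv2.contourArea)
    P=np.array([atz(p,q[0],.054)[:2]*1000 for q in cnt]).astype(np.float32);print(n,"plate",cv2.minAreaRect(P))
E
python3 pk.py; python3 brass.py w5|head -2
```

```text
6.5 [0.4239 0.2782 0.1107] [-3.0896 -0.5567 -0.0486] [ 0.0742  0.3656 -1.8851] 0.489412052604289
top ring ((0.5493394136428833, -0.09149173647165298), 0.025588128715753555) [ 0.5486 -0.0917] [0.048  0.0492]
top pocket ((0.6197903156280518, -0.06684379279613495), 0.021001692861318588) [ 0.62   -0.0671] [0.0399 0.0408]
top plate ((586.947021484375, -78.26582336425781), (180.80125427246094, 101.7453842163086), 18.449630737304688)
side ring ((0.5480777025222778, -0.09129258990287781), 0.025976790115237236) [ 0.5479 -0.0914] [0.0503 0.0507]
side pocket ((0.6185963153839111, -0.06911822408437729), 0.0213799849152565) [ 0.6186 -0.0685] [0.042  0.0392]
side plate ((586.0911254882812, -79.36973571777344), (181.04275512695312, 99.91815185546875), 18.437135696411133)
6.6 [0.4233 0.2776 0.1087] [-3.0904 -0.5566 -0.0455]
exp px [np.float64(277.0307732384252), np.float64(214.73516179326535)]
```

Request:
arm_command(
  steps=[
    [[0, 2, 0, 2], [0, 3.5, 0, 0], [0, 4, 0, 0], [0, 4, 0, 0], [0, 4, 0, 0], [0, 4, 0, 0], [0, 4, 0, 0], [0, 4, 0, 0], [0, 4, 0, 0], [0, 3, 0, 0], [0, 1.5, 0, 0], [0, 0, 0, 0], [0, 0, 0, 0]],
  ],
)

```text
t: 8.0
tcp_pos: [0.5425, -0.0951, 0.098]
eef_rot: [-3.093, -0.508, -0.018]
force: [-0.4, 0.1, -1.9]
finger_gap: 0.488
```

```bash
cat > st.py <<'E'
from h import *
np.set_printoptions(precision=4,suppress=True)
s=robot.sense();R=Ro.from_rotvec(s["eef_rot"]).as_matrix();print(s["t"],s["tcp_pos"],"F",s["force"],s["finger_gap"],"yaw",np.degrees(np.arctan2(R[1,0],R[0,0])),"z",R[:,2])
u=np.array([.9487,.3163,0]);v=np.array([-.3163,.9487,0])
d=s["tcp_pos"]-np.array([.5485,-.0915,.054]);print("TCP rel ring, gauge axes mm",d@u*1000,d@v*1000,d[2]*1000)
print("to ring tool cm",totool(s,[.5485,-.0915,.09]))
E
python3 st.py
```

```text
8.0 [ 0.5425 -0.0951  0.098 ] F [-0.4066  0.0778 -1.8849] 0.4884742482493382 yaw 18.65461435831774 z [ 0.0103  0.0086 -0.9999]
TCP rel ring, gauge axes mm -6.832807531858316 -1.4871975353140854 44.02233075391585
to ring tool cm [ 0.6737 -0.1422  0.8115]
```

Request:
arm_command(
  steps=[
    [[0.4, -0.1, 1, 0], [0.3, -0.1, 1, 0], [0, 0, 1, 0], [0, 0, 0.5, 0], [0, 0, 0, 0], [0, 0, 0, 0]],
  ],
)

```text
t: 8.6
tcp_pos: [0.5481, -0.0848, 0.0588]
eef_rot: [-3.089, -0.519, -0.015]
force: [0.2, -0.7, -1.2]
finger_gap: 0.49
```

```bash
cat > dk.py <<'E'
import sys
exec(open("st.py").read())
p=optics.read_camera("wrist");save(p,sys.argv[1])
zt=s["tcp_pos"][2]+.009
hsv=cv2.cvtColor(p["frame"],cv2.COLOR_RGB2HSV)
yel=((hsv[...,0]>14)&(hsv[...,0]<32)&(hsv[...,1]>120)&(hsv[...,2]>100)).astype(np.uint8)
yel[:, :200]=0; yel[:,360:]=0; yel[:200]=0
yel=cv2.morphologyEx(yel,cv2.MORPH_OPEN,np.ones((5,5)))
c=max(cv2.findContours(yel,0,1)[0],key=cv2.contourArea)
P=np.array([atz(p,q[0],zt) for q in c]);Q=(P-np.array([.5485,-.0915,0]))@np.array([u,v]).T*1000
print("disc gauge-x range",Q[:,0].min(),Q[:,0].max(),"y",Q[:,1].min(),Q[:,1].max(),"px",c.reshape(-1,2).min(0),c.reshape(-1,2).max(0))
E
python3 dk.py w6
```

```text
8.6 [ 0.5481 -0.0848  0.0588] F [ 0.2107 -0.7073 -1.1751] 0.4900143506498856 yaw 19.052663113100255 z [ 0.008   0.0105 -0.9999]
TCP rel ring, gauge axes mm 1.7881642232397699 6.473894185845345 4.800868093528712
to ring tool cm [-0.1516  0.6227 -3.1264]
disc gauge-x range -21.75499786993377 24.40418295361073 y -15.598666617898845 26.397858077329747 px [236 231] [320 314]
```

View pics/w6.png

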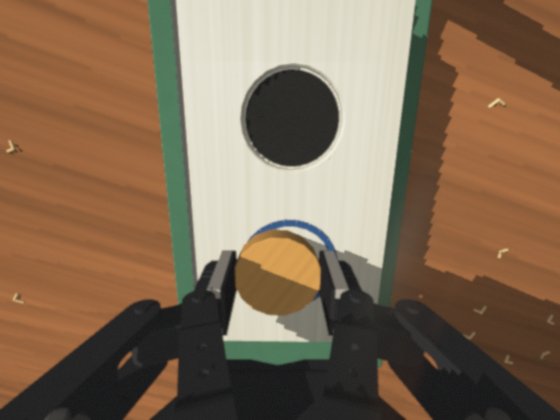

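Disc is held at (278,272), about 6 mm to the left of the ring (290,~258). Pocket at (292,117). I'll correct in +y.

Request:
arm_command(
  steps=[
    [[-0.1, 0.5, -0.1, 0], [0, 0.1, 0, 0], [0, 0, 0, 0], [0, 0, 0, 0]],
  ],
)

```text
t: 9.05
tcp_pos: [0.5498, -0.0922, 0.061]
eef_rot: [-3.091, -0.517, -0.018]
force: [-0.3, -0.3, -1.3]
finger_gap: 0.489
```

```bash
python3 dk.py w7
```

```text
9.05 [ 0.5498 -0.0922  0.061 ] F [-0.3477 -0.3454 -1.3017] 0.48876764325737204 yaw 18.988159056193407 z [ 0.0098  0.0097 -0.9999]
TCP rel ring, gauge axes mm 0.9969398108799091 -1.0878093007115976 6.996930692073431
to ring tool cm [-0.0627 -0.127  -2.9006]
disc gauge-x range -21.9956987214166 23.597789550305436 y -23.127941416387102 18.867019315608335 px [236 231] [320 313]
```

Request:
arm_command(
  steps=[
    [[-0.1, -0.15, 0.1, 0], [0, 0, 0.1, 0], [0, 0, 0.1, 0], [0, 0, 0.1, 0], [0, 0, 0, 0], [0, 0, 0, 0]],
  ],
)

```text
t: 9.7
tcp_pos: [0.5482, -0.0908, 0.0568]
eef_rot: [-3.091, -0.517, -0.018]
force: [-0.7, 0.1, 2.0]
finger_gap: 0.492
```

```bash
python3 st.py
```

```text
9.7 [ 0.5482 -0.0908  0.0568] F [-0.7233  0.1254  1.9846] 0.49159056936436846 yaw 19.003325990493536 z [ 0.0097  0.0095 -0.9999]
TCP rel ring, gauge axes mm -0.05976627064218174 0.7489793070796414 2.7789690574680366
to ring tool cm [ 0.0461  0.0557 -3.3222]
```

Request:
arm_command(
  steps=[
    [[0, 0, 0.08, 0], [0, 0, 0.07, 0], [0, 0, 0, 0], [0, 0, 0, 0]],
  ],
)

```text
t: 10.1
tcp_pos: [0.5482, -0.0908, 0.0555]
eef_rot: [-3.091, -0.517, -0.017]
force: [-2.4, -0.5, 4.3]
finger_gap: 0.492
```

Request:
arm_command(
  steps=[
    [[0.5, 0.02, 0.01, 0], [0.5, 0.02, 0.01, 0], [0.5, 0.02, 0.01, 0], [0.5, 0.02, 0.01, 0], [0, 0, 0, 0], [0, 0, 0, 0]],
  ],
)

```text
t: 10.7
tcp_pos: [0.5693, -0.0847, 0.0553]
eef_rot: [-3.091, -0.517, -0.017]
force: [-4.0, -1.0, 3.9]
finger_gap: 0.491
```

```bash
python3 dk.py w8
```

```text
10.7 [ 0.5693 -0.0847  0.0553] F [-4.0123 -0.9734  3.8842] 0.49108005267579513 yaw 18.99195378011709 z [ 0.0093  0.009  -0.9999]
TCP rel ring, gauge axes mm 21.865330057306135 -0.11726767169405018 1.2644795695813047
to ring tool cm [-2.1453 -0.0518 -3.4988]
disc gauge-x range -1.1205108134596757 44.46001383683118 y -22.1552921048058 19.831400647867955 px [236 231] [320 313]
```

Request:
arm_command(
  steps=[
    [[0.5, 0, 0.01, 0], [0.5, 0, 0.01, 0], [0.5, 0, 0.01, 0], [0.5, 0, 0.01, 0], [0.5, 0.01, 0.01, 0], [0.5, 0.01, 0.01, 0], [0.5, 0.01, 0.01, 0], [0.4, 0.01, 0.01, 0], [0, 0, 0, 0], [0, 0, 0, 0]],
  ],
)

```text
t: 11.75
tcp_pos: [0.6096, -0.0714, 0.0549]
eef_rot: [-3.092, -0.517, -0.016]
force: [-2.4, -0.6, 4.6]
finger_gap: 0.485
```

```bash
python3 dk.py w9
```

```text
11.75 [ 0.6096 -0.0714  0.0549] F [-2.3913 -0.5967  4.5652] 0.48518071346345804 yaw 18.98492842825026 z [ 0.0091  0.0087 -0.9999]
TCP rel ring, gauge axes mm 64.29049868348699 -0.23501859420127882 0.8649919456204871
to ring tool cm [-6.3876 -0.1037 -3.5864]
disc gauge-x range 40.740513073954745 87.41513962549875 y -22.28624286379374 19.745204861188313 px [236 230] [320 314]
```

View pics/w9.png

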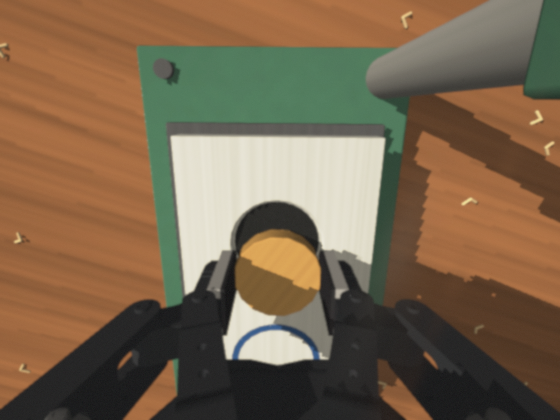

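Pocket centre is about (275,245), visible ahead of the disc at (278,272); lateral offset is about 1 mm. I'll creep on with a small correction.

Request:
arm_command(
  steps=[
    [[0.2, -0.04, 0, 0], [0.2, -0.04, 0, 0], [0.2, -0.03, 0, 0], [0.1, 0, 0, 0], [0, 0, 0, 0], [0, 0, 0, 0]],
  ],
)

```text
t: 12.4
tcp_pos: [0.6161, -0.0681, 0.055]
eef_rot: [-3.092, -0.517, -0.016]
force: [-2.9, -1.6, 2.7]
finger_gap: 0.489
```

```bash
python3 dk.py w10
```

```text
12.4 [ 0.6161 -0.0681  0.055 ] F [-2.8915 -1.623   2.6619] 0.4887002175015935 yaw 18.96886989788964 z [ 0.0092  0.0086 -0.9999]
TCP rel ring, gauge axes mm 71.5719379464344 0.8088435475876865 0.9551700754907646
to ring tool cm [-7.1166 -0.0037 -3.5866]
disc gauge-x range 47.98646214479162 94.67349525976276 y -21.283764266716684 20.794365699050942 px [236 230] [320 314]
```

Request:
arm_command(
  steps=[
    [[0.1, 0, 0.03, 0], [0.1, 0, 0.03, 0], [0.1, 0, 0.03, 0], [0.05, 0, 0.03, 0], [0, 0, 0, 0], [0, 0, 0, 0]],
  ],
)

```text
t: 13.05
tcp_pos: [0.6198, -0.0667, 0.0537]
eef_rot: [-3.092, -0.517, -0.017]
force: [-1.5, -0.8, 3.7]
finger_gap: 0.487
```

```bash
python3 dk.py w11
```

```text
13.05 [ 0.6198 -0.0667  0.0537] F [-1.4988 -0.7841  3.6584] 0.48691715485778003 yaw 18.974907753983874 z [ 0.0093  0.0088 -0.9999]
TCP rel ring, gauge axes mm 75.4462136816511 0.99754581910851 -0.3004126210407118
to ring tool cm [-7.5022  0.0094 -3.7177]
disc gauge-x range 51.27836056020246 98.55079783440749 y -21.123997450907943 20.948048041742673 px [236 230] [320 315]
```

Request:
arm_command(
  steps=[
    [[0, 0, 0.08, 0], [0, 0, 0.08, 0], [0, 0, 0, 0], [0, 0, 0, 0]],
  ],
)

```text
t: 13.5
tcp_pos: [0.6199, -0.0667, 0.0519]
eef_rot: [-3.091, -0.516, -0.017]
force: [-1.9, -0.7, 3.3]
finger_gap: 0.49
```

```bash
python3 dk.py w12
```

```text
13.5 [ 0.6199 -0.0667  0.0519] F [-1.9045 -0.682   3.2704] 0.48962529611718225 yaw 18.967427086755094 z [ 0.0097  0.0089 -0.9999]
TCP rel ring, gauge axes mm 75.56781000891166 0.9947697760447538 -2.06632100319281
to ring tool cm [-7.5107  0.009  -3.8975]
disc gauge-x range 52.57579652919486 98.67344536467405 y -21.071442843368153 20.951530905128756 px [236 230] [320 313]
```

View pics/w12.png

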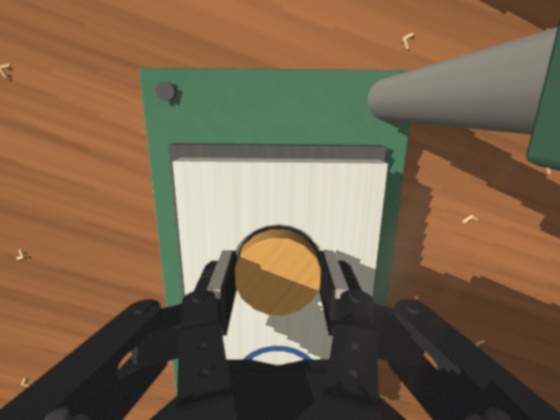

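The disc sank 1.8 mm with no added force, and only a dark sliver of pocket shows at its far edge (280,230). It looks inside. I'll press slightly to confirm the floor.

Request:
arm_command(
  steps=[
    [[0, 0, 0.08, 0], [0, 0, 0.05, 0], [0, 0, 0, 0], [0, 0, 0, 0]],
  ],
)

```text
t: 13.95
tcp_pos: [0.6199, -0.0666, 0.0508]
eef_rot: [-3.092, -0.517, -0.017]
force: [-3.4, -0.6, 4.7]
finger_gap: 0.489
```

```bash
python3 dk.py w13
```

```text
13.95 [ 0.6199 -0.0666  0.0508] F [-3.3837 -0.6109  4.7071] 0.489268446791748 yaw 18.969169499828368 z [ 0.0097  0.0088 -0.9999]
TCP rel ring, gauge axes mm 75.57412029061432 1.010709280586562 -3.2017798189088937
to ring tool cm [-7.51    0.0103 -4.0109]
disc gauge-x range 52.57420446053771 98.68548236636146 y -21.07844809087734 20.951892181171196 px [236 230] [320 313]
```

Height and force agree with seated (predicted −3.3 mm, read −3.2). I'll ease the load, then open.

Request:
arm_command(
  steps=[
    [[0, 0, -0.1, 0], [0, 0, 0, 0]],
  ],
)

```text
t: 14.2
tcp_pos: [0.6199, -0.0667, 0.0518]
eef_rot: [-3.092, -0.517, -0.017]
force: [-1.4, -0.7, 2.0]
finger_gap: 0.493
```

Request:
arm_command(
  steps=[
    [[0, 0, 0, 0], [0, 0, 0, 0], [0, 0, 0, 0], [0, 0, 0, 0]],
  ],
  gripper=-0.4,
)

```text
t: 14.6
tcp_pos: [0.62, -0.0662, 0.0514]
eef_rot: [-3.091, -0.517, -0.018]
force: [0.3, 0.3, -0.4]
finger_gap: 0.701
```

Request:
arm_command(
  steps=[
    [[0, 0, -0.5, 0], [0, 0, -1, 0], [0, 0, -2, 0], [0, 0, -2, 0], [0, 0, -1, 0], [0, 0, 0, 0], [0, 0, 0, 0]],
  ],
)

```text
t: 15.3
tcp_pos: [0.6194, -0.0667, 0.1213]
eef_rot: [-3.091, -0.517, -0.019]
force: [-0.1, -0.4, -0.7]
finger_gap: 0.7
```

```bash
python3 st.py
python3 - <<'E'
from h import *
a=optics.read_camera("wrist")["frame"];b=optics.read_camera("side")["frame"][205:275,275:385]
b=cv2.resize(b,(560,356),interpolation=cv2.INTER_CUBIC)
save({"frame":cv2.resize(np.vstack([a[60:300],b]),None,fx=1,fy=1)},"fin")
E
```

```text
15.3 [ 0.6194 -0.0667  0.1213] F [-0.1205 -0.4029 -0.6797] 0.6999296210688534 yaw 19.006587173155328 z [ 0.0108  0.0095 -0.9999]
TCP rel ring, gauge axes mm 75.10706070490173 1.1042724262004555 67.29380941124089
to ring tool cm [-7.5522  0.0526  3.0286]
```

View pics/fin.png

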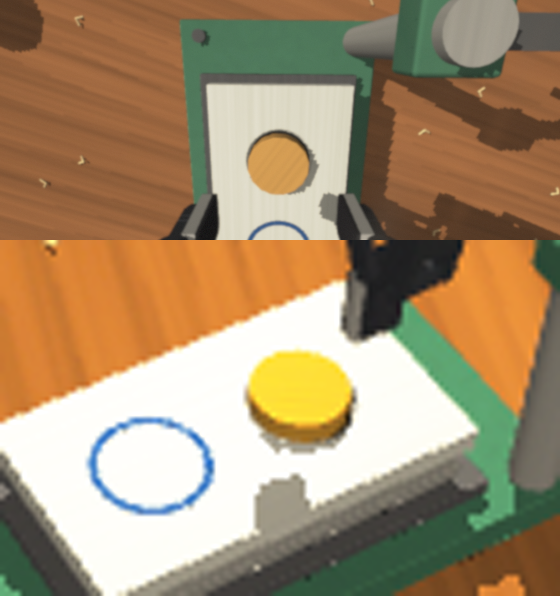

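The picture shows the disc in the pocket with a thin dark crescent at the far edge. I'll confirm its height by touching the top gently with shut fingers (seated means contact at z = 0.062).

Request:
arm_command(
  steps=[
    [[0, 0.1, 1, 0], [0, 0, 1, 0], [0, 0, 1, 0], [0, 0, 1, 0], [0, 0, 1, 0], [0, 0, 0, 0], [0, 0, 0, 0], [0, 0, 0, 0]],
  ],
  gripper=1,
  grip_force=20,
)

```text
t: 16.2
tcp_pos: [0.6181, -0.0666, 0.0625]
eef_rot: [-3.088, -0.518, -0.01]
force: [0.2, 0.8, 0.7]
finger_gap: 0.0
```

```bash
python3 st.py
```

```text
16.2 [ 0.6181 -0.0666  0.0625] F [0.1877 0.7723 0.698 ] 0.0004949478369671434 yaw 19.04145969084894 z [ 0.0045  0.011  -0.9999]
TCP rel ring, gauge axes mm 73.92937753301132 1.5983951482947443 8.450797179722642
to ring tool cm [-7.3722  0.0568 -2.8132]
```

Request:
arm_command(
  steps=[
    [[0, 0, 0.08, 0], [0, 0, 0.08, 0], [0, 0, 0.06, 0], [0, 0, 0, 0], [0, 0, 0, 0]],
  ],
)

```text
t: 16.7
tcp_pos: [0.6187, -0.0667, 0.0617]
eef_rot: [-3.089, -0.518, -0.012]
force: [-1.4, -0.3, 0.5]
finger_gap: -0.004
```

```bash
python3 st.py
```

```text
16.7 [ 0.6187 -0.0667  0.0617] F [-1.3625 -0.2998  0.4635] -0.004376921887121777 yaw 19.034150350907787 z [ 0.0062  0.0105 -0.9999]
TCP rel ring, gauge axes mm 74.43756349086814 1.3516455851101323 7.661482444649627
to ring tool cm [-7.4179  0.0349 -2.9031]
```

Request:
arm_command(
  steps=[
    [[0, 0, 0.1, 0], [0, 0, 0.1, 0], [0, 0, 0.05, 0], [0, 0, 0, 0], [0, 0, 0, 0]],
  ],
)

```text
t: 17.2
tcp_pos: [0.6188, -0.0666, 0.0596]
eef_rot: [-3.09, -0.518, -0.012]
force: [-3.3, 0.6, 5.6]
finger_gap: 0.002
```

```bash
python3 st.py
```

```text
17.2 [ 0.6188 -0.0666  0.0596] F [-3.3059  0.591   5.606 ] 0.0023065147787875704 yaw 19.032332215175575 z [ 0.0064  0.0101 -0.9999]
TCP rel ring, gauge axes mm 74.52096221833756 1.350270925823126 5.552568556309624
to ring tool cm [-7.4241  0.0344 -3.1143]
```

At 5.6 N the disc top reads 59.6 mm against 60.2 mm predicted, so it is home. I'll retract clear.

Request:
arm_command(
  steps=[
    [[0, 0, -0.3, 0], [0, 0, -0.7, 0], [0, 0, -2, 0], [0, 0, -3, 0], [0, 0, -3, 0], [0, 0, -2, 0], [-2, 0, 0, 0], [-3, 0, 0, 0], [-3, 0, 0, 0], [-3, 0, 0, 0], [-3, 0, 0, 0], [-2, 0, 0, 0], [0, 0, 0, 0], [0, 0, 0, 0]],
  ],
)

```text
t: 18.6
tcp_pos: [0.4624, -0.1214, 0.1767]
eef_rot: [-3.092, -0.52, -0.021]
force: [0.4, 0.5, 0.4]
finger_gap: 0.0
```

Run:
```python
from h import *
s=robot.sense();print(s["t"],s["tcp_pos"],s["force"])
a=optics.read_camera("wrist")["frame"]
p=optics.read_camera("side");b=cv2.resize(p["frame"][205:275,275:385],(560,356),interpolation=cv2.INTER_CUBIC)
for k,z in[("steel_disc_center",.026),("black_disc_center",.026),("oil_jar_c",.035)]:
    print(k,[(d["conf"],atz(p,d["at"],z).round(3)) for d in spotter.look_for(k,p)[:2]])
f=np.vstack([a[:240],b]);save({"frame":f},"fin2")
```

```text
18.6 [ 0.46238205 -0.12135361  0.176686  ] [0.44405669 0.48141437 0.42645729]
steel_disc_center [(0.7, array([0.638, 0.196, 0.026]))]
black_disc_center []
oil_jar_c [(0.92, array([ 0.423, -0.357,  0.035]))]
```

View pics/fin2.png

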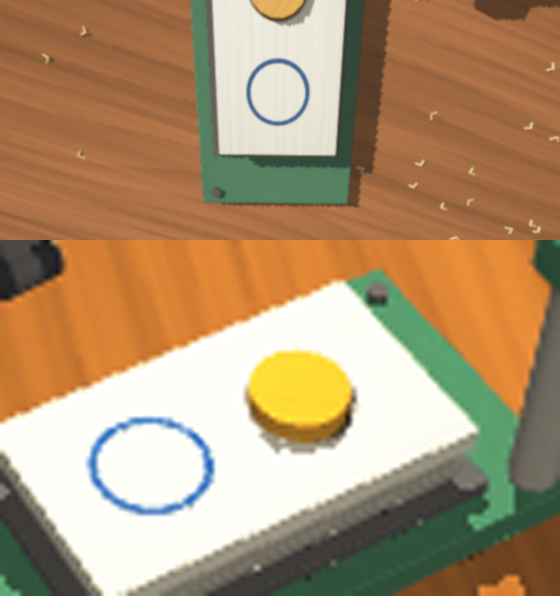

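The disc sits level and unmoved in the pocket and the arm is clear, so I'm handing in.

```bash
python3 -c "
from workcell import robot
print(robot.sign_off())"
```

```text
the job is handed in; nothing more can be done
None
```

The brass disc is in the pocket, let go, and the job is handed in at about 18.8 s on the robot's clock. I laid it flat at the blue ring, slid it 75 mm along the plate in light contact (about 3–6 N of downward push at the readings), and it dropped in.

**Seating:**
- Before release, height against force matched a seated disc: 3.2 mm below the free plate top, with 3.3 mm predicted.
- After release, I touched the top with shut fingers. At 5.6 N it stood at 59.6 mm, with 60.2 mm predicted.
- The last picture shows it lying level and free of the gripper.

**Bystanders:** The steel disc and the jar were found where they began, within 8 mm (the spotter is a little off). The spotter did not report the black disc in the final side picture. I saw it undisturbed at the grasp and went nowhere near its rest, but I have no final confirmation of it.

**Forces:** The highest force in the end-of-call readings was about 6.5 N. Forces between readings were not recorded.

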